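# Ease the spatula out of the roofed utensil box

### The arm

A 7-joint arm with a two-finger parallel gripper is mounted at the origin on a cart in front of the work surface, level with it; the furniture and walls round the work are solid. World frame = base frame: x ahead of the robot, y to its left, z up, the work surface at z = 0. Lengths are in m, angles in degrees, forces in N, time in s.
With the tool pointing down it reaches from about 0.35 to 0.9 m from the base axis. Payload 7.2 kg.
Tool frame: the origin (TCP) lies at the very end of the fingers, on their centre line; the grasp point (between the pads) lies 19 mm behind it; z points along the fingers, y is the line along which they close (so a half turn about z gives the same grasp; the last joint's range is limited). The gripper opens to 85 mm and grips with 20 to 120 N. Pads are 22 mm wide; open, the fingers measure 114 mm over their backs; the gripper's body (76 mm by 85 mm) begins 54 mm behind the grasp point. The pads swing forward as they close: fully open they stand 13 mm farther back than shut.
Start: joints at [63.3, 23.554, -0.728, 91.456, 0.321, 64.991, -4.71], TCP at [0.242, -0.576, 0.195] pointing down, gripper open.
Joint ranges: [-169.25, 169.25], [-16.82, 113.86], [-84.01, 82.57], [7.8, 145.47], [-59.2, 239.2], [7.22, 106.19], [-163.78, 163.78]. Speed limits (degrees/s): [136.94, 136.94, 172.46, 172.46, 180, 180, 180].

### API

Orientations are given as [roll, pitch, yaw] about the fixed x, y, z axes, in that order (R = Rz(yaw) Ry(pitch) Rx(roll)).
In Python, from rig import ctrl gives the robot as it stands.
- The arm moves only by the tool jog_arm, never from a script. Its argument "steps" is a list of rows, each an object with "twist": the turn, a rotation vector about the tool's x, y, z in units of 45 degrees (1.0 is 45 degrees), a list of three; "slide": the shift along the tool's x, y, z in units of 10 cm (1.0 is 10 cm), a list of three; "hand": the finger opening in mm, from 0 to 85.4. A call has 1 to 8 rows; each row is the pose to reach, as a shift and turn from the pose commanded when the call began, along the tool's axes at that moment; what a row does not reach only later rows make up. A row lasts 1/8 s, in which the tool goes at most 62.5 mm and 10.7 degrees, less where a joint would pass 70% of its speed; a pose out of reach is approached as far as the arm can. A call with a number of a shift or a turn outside -1 to 1 is refused whole. A call with a gripper value outside its range is refused whole. The fingers move at their own pace and stop on an object; "newtons" is the grip in N (left out, the last holds). Time passes only in rows, so rows that repeat a pose let the fingers close. It gives the time, the measured TCP pose, the force, the opening and the grip force at its end, in the units of the state.
- ctrl.get_state(): the state, without advancing time (a new reading comes with each control period).
- ctrl.read_camera(name): name is "scene" or "top" or "wrist"; returns (picture, depth): 384x512x3 uint8, blue, green, red; 384x512 float32, m along the optical axis (not along the pixel's ray), 0 where there is no reading.
- ctrl.camera_info(name): a dict with "camera_matrix" (3x3 intrinsics, pixels), "R" (3x3) and "t" (3): a world point X has camera coordinates R X + t. Camera axes: x right, y down, z forward; pixel columns grow to the right and rows downward; lengths in m; the calibration is good to about 2 mm. A picture is of the moment at which its call begins: read the wrist's pose just before it. camera_info takes no time and is no camera call; for the wrist camera it gives the pose at the moment of the call.
- ctrl.sign_off(): hands the job in; it is judged then, once.
The state is a dict: "time_s": time; "joint_positions": joint angles; "qd": joint speeds; "tau": joint torques, N m; "eef_pos": TCP position; "orientation": TCP orientation; "wrist_force": force on the tool from outside, world axes, zero at the start; "moment": the same for the moment, N m; "gripper_width": finger opening in m; "finger_force": force on a finger pad.
Only numpy, scipy, OpenCV 4.12 (cv2) and the standard library are available. Lean on these libraries where they do the work, as an engineer would, in place of code of your own. Each camera call takes 0.05 s, during which the arm holds its last target. There are 200 camera calls.

### The job

The spatula lies in the wooden utensil box, which is roofed over at both ends, so its opening is shorter than the spatula: tilt the spatula, bring it out slantwise, one end first, through the opening, and finish holding it in the gripper, still, flat and roughly level, with all of it at least 5 cm higher than the top of the box and clear of the things round it. Do not put it down or let go at the end; leave the small things round the box where they are.

Things in the scene. Friction and masses are not known exactly. Their poses are not given: they have to be found in the camera images.
- utensil_box: Fixed pale wood box, 166 x 436 mm outside (x, y), 72 mm high, boards 8 mm. Origin: centre of its underside, on the worktop; y roughly to the robot's left. Inside 150 mm wide, 420 mm long, floor at z = 8 mm. Roofs flush with the top (underside z = 64 mm) cover y = +95 to +210 and y = -210 to -125 mm; the opening between is 150 x 220 mm.
- spatula: Loose spatula, 315 mm, about 80 g, black handle, brownish blade, flat on the box's floor along its length, blade under the +y roof. Origin: centre of underside; x to the blade, z up. Handle x = -158 to -32 mm, 24 wide, 16 thick; neck to +79 mm, 12 wide, top at 11 mm; blade +68 to +158 mm, 52 wide, 10 thick.
- blade_end (a point): End of the spatula's blade: x = +158 mm, 5 mm above its underside. Only when it is within about 15 mm of the box's +y end wall does the handle end come fully out from under the -y roof; a slant of 12 to 19 degrees then passes both roof edges and the spatula can be drawn out along its length.
- handle_end (a point): End of the spatula's handle: x = -158 mm, 8 mm above its underside. At the start it lies under or near the box's -y roof.
- tape_roll: Bystander: roll of tan tape lying flat, 98 mm across, 25 mm high, just beyond the box. Origin: centre of underside.
- egg_timer: Bystander: round egg timer, red top and cream base, 64 mm across, 47 mm high, just beyond the box. Origin: centre of underside.
- candle: Bystander: tea light in a metal cup, 38 mm across, 15 mm high, just beyond the box. Origin: centre of underside.
- teaspoon: Bystander: metal teaspoon, 130 mm long, 11 mm high, lying on the robot's side of the box. Origin: centre of underside.

How it is judged (in metres and radians):
On the way:
1. the spatula is slanted through the opening: one end above the box, the other still inside below the roofs (((height (world z) of handle_end above 0.08 m and height (world z) of blade_end below 0.064 m) or (height (world z) of blade_end above 0.08 m and height (world z) of handle_end below 0.064 m))).
At the end, for the whole second after the job is handed in: The fingers hold the spatula still: both of its ends more than 115 mm above the worktop (43 mm over the box's top), its flat side within 0.4 rad (23 degrees) of level, touching neither the box nor the bystanders; tape roll, egg timer, tea light and teaspoon within 30 mm of where they were (height (world z) of each of blade_end, handle_end above 0.115 m and (angle between spatula's own z axis and vertical below 0.4 rad or angle between spatula's own z axis and vertical above 2.74 rad) and contact force between the fingers and spatula above 0.5 N and contact force between spatula and utensil_box below 0.1 N and linear speed of spatula below 0.05 m/s and contact force between spatula and tape_roll below 0.1 N and contact force between spatula and egg_timer below 0.1 N and contact force between spatula and candle below 0.1 N and contact force between spatula and teaspoon below 0.1 N and distance of each of tape_roll, egg_timer, candle, teaspoon from where it was at the start of the episode below 0.03 m); the arm keeps its last pose, push and grip.
It fails at once if a bystander is moved more than 30 mm (distance of any of tape_roll, egg_timer, candle, teaspoon from where it was at the start of the episode above 0.03 m).
It also fails if it takes over 38 s, if anything falls off the work surface, if the arm or the gripper's body presses on something with over 40 N, if the wrist force passes 120 N, or if a joint passes its speed limit or range.

## Working session

There is one attempt and no reset: what is moved stays moved. The work goes in short steps, Python scripts to look and compute and a tool call to move; the robot and the scene stay as the last step left them, time stands still between calls to the robot, and variables do not carry over. Pictures are saved under pics/ and viewed, at most 10 in all, crops included, and the job is handed in when it is done.

Besides the shell and the picture viewer there is one more tool, called after "Call:" as name(argument=value, ...) on one line, values as JSON. jog_arm: Moves the arm, as the interface text tells. Its arguments: {"type":"object","properties":{"steps":{"type":"array"},"newtons":{"type":"number"}},"required":["steps"]}

```bash
mkdir -p pics; cat > h.py <<'E'
import numpy as np, cv2
from rig import ctrl
def cloud(n):
    im,d=ctrl.read_camera(n); c=ctrl.camera_info(n); K=np.array(c["camera_matrix"]);R=np.array(c["R"]);t=np.array(c["t"])
    v,u=np.mgrid[:384,:512]; P=np.stack([(u-K[0,2])/K[0,0]*d,(v-K[1,2])/K[1,1]*d,d],-1)
    W=(P-t)@R; W[d==0]=np.nan
    return im,d,W,K,R,t
E
python3 - <<'E'
from h import *
o=[]
for n in ("top","scene"):
    im,d,W,K,R,t=cloud(n); o.append(im); np.savez(f"{n}.npz",im=im,W=W,K=K,R=R,t=t); print(n,(-R.T@t).round(3))
cv2.imwrite("pics/a.png",o[0]);cv2.imwrite("pics/b.png",o[1])
print(ctrl.get_state())
E
```

```text
top [0.47  0.03  0.957]
scene [0.224 0.526 0.684]
{'time_s': 0.1, 'joint_positions': array([63.29944334, 23.59595384, -0.72954655, 91.49750159,  0.3212948 ,
       64.98991663, -4.71059568]), 'qd': array([ 0.0428309 , -0.16227239,  0.0038352 , -0.20528807,  0.01131895,
        0.0128424 , -0.03700829]), 'tau': array([ 3.32914438e-03, -6.01830053e+01,  6.84716273e-01, -3.00088441e+01,
        1.40896387e-02,  6.46139437e-03,  1.59783184e-05]), 'eef_pos': array([ 0.24191292, -0.57576322,  0.19384395]), 'orientation': array([-1.79918869e+02,  5.63704259e-03,  2.27947720e+01]), 'wrist_force': array([-0.01058498,  0.52588525, -0.94769175]), 'moment': array([ 0.00619097, -0.03096699, -0.00923104]), 'finger_force': 0.0, 'gripper_width': 0.08549844815645491}
```

View pics/a.png

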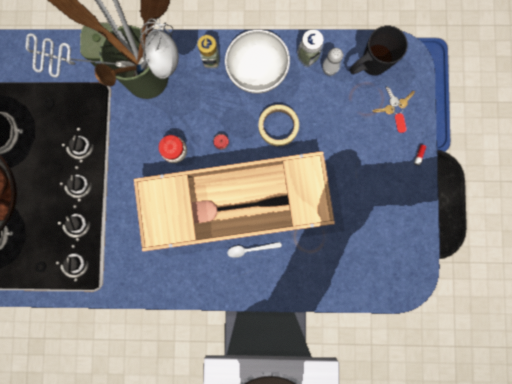

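View pics/b.png

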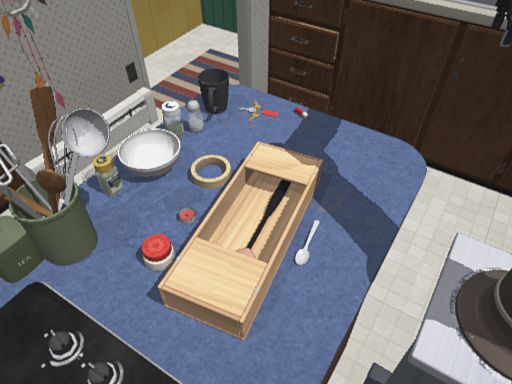

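The top view shows the box turned a few degrees, from (140,215) to (328,190). The blade shows at (205,211) and the black handle runs to (288,199) under the −y roof. The teaspoon is at (252,250), the candle at (221,141), the timer at (172,148) and the tape at (279,124).

```bash
cat > m.py <<'E'
from h import *
z=np.load("top.npz"); W=z["W"]; im=z["im"]
m=(abs(W[...,2]-.072)<.006)&(W[...,0]<.66)&(W[...,0]>.3)&(abs(W[...,1]-.06)<.3)
n,l,s,c=cv2.connectedComponentsWithStats(m.astype(np.uint8)); k=1+np.argmax(s[1:,4]); m=l==k
r=cv2.minAreaRect((W[m][:,:2]*1000).astype(np.float32)); print("box mm",r, np.nanmedian(W[m][:,2]))
b=cv2.boxPoints(r)/1000
e=[b[1]-b[0],b[2]-b[1]]; a=max(e,key=np.linalg.norm); a=a/np.linalg.norm(a); a*=np.sign(a[1])
C=np.array(r[0])/1000; x=np.array([a[1],-a[0]])
print("C",C,"yaxis",a,"yaw",np.degrees(np.arctan2(-a[0],a[1])))
L=np.stack([(W[...,:2]-C)@x,(W[...,:2]-C)@a,W[...,2]],-1)
ins=(abs(L[...,0])<.075)&(L[...,1]<.10)&(L[...,1]>-.13)
hsv=cv2.cvtColor(im,cv2.COLOR_BGR2HSV)
dark=ins&(hsv[...,2]<60)&(L[...,2]<.045)
n,l,s,c=cv2.connectedComponentsWithStats(dark.astype(np.uint8)); k=1+np.argmax(s[1:,4]); D=L[l==k]
print("dark n",len(D),"y range",D[:,1].min(),D[:,1].max(),"z",np.percentile(D[:,2],[10,50,90]))
for y in np.arange(-.125,.1,.02):
    q=D[abs(D[:,1]-y)<.01]
    if len(q): print(round(y,3),"x",q[:,0].min().round(4),q[:,0].max().round(4),"z",np.median(q[:,2]).round(4))
bl=ins&(im[...,2].astype(int)-im[...,1]>45)&(L[...,2]<.05)
B=L[bl]; print("blade",len(B),np.percentile(B,[2,50,98],axis=0).round(4))
E
python3 m.py
python3 - <<'E'
import cv2
im=cv2.imread("pics/a.png")[140:260,120:345]; cv2.imwrite("pics/c.png",cv2.resize(im,None,fx=3.5,fy=3.5,interpolation=2))
E
```

```text
box mm ((520.1802368164062, 90.07670593261719), (166.40158081054688, 436.0721740722656), 8.783942222595215) 0.07166504088007028
C [0.52018024 0.09007671] yaxis [-0.15270883  0.98827124] yaw 8.783938
dark n 315 y range -0.12680498324843212 0.03992303509764213 z [0.01634776 0.02123031 0.02461983]
-0.125 x -0.0223 -0.003 z 0.0229
-0.105 x -0.0221 -0.0029 z 0.0237
-0.085 x -0.0216 -0.004 z 0.022
-0.065 x -0.0186 -0.0064 z 0.0208
-0.045 x -0.0154 -0.0088 z 0.0184
-0.025 x -0.015 -0.0087 z 0.0175
-0.005 x -0.0146 -0.0086 z 0.0179
0.015 x -0.0142 -0.0086 z 0.017
0.035 x -0.0139 -0.008 z 0.0157
blade 388 [[-0.0356  0.0461  0.0071]
 [-0.0121  0.0705  0.0156]
 [ 0.0139  0.0905  0.0195]]
```

View pics/c.png

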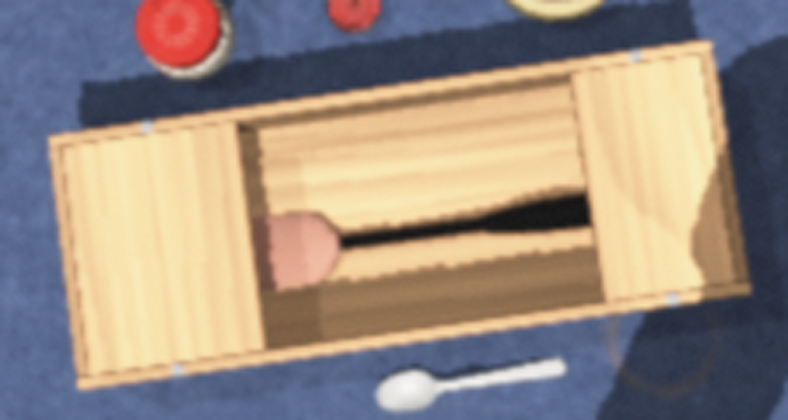

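Call:
jog_arm(steps=[{"twist": [0, 0, -0.85], "slide": [1, -0.88, 0], "hand": 60}, {"twist": [0, 0, -0.85], "slide": [1, -0.88, 0], "hand": 60}, {"twist": [0, 0, -0.85], "slide": [1, -0.88, 0], "hand": 60}, {"twist": [0, 0, -0.85], "slide": [1, -0.88, 0], "hand": 60}, {"twist": [0, 0, -0.85], "slide": [1, -0.88, 0], "hand": 60}], newtons=70)

```text
time_s: 0.72
eef_pos: [0.3001, -0.4561, 0.1944]
orientation: [-180.0, -0.0, 61.0]
wrist_force: [-1.3, -0.0, -0.3]
gripper_width: 0.06
finger_force: 0.0
```

```bash
cat > d.py <<'E'
import sys
from h import *
from scipy.spatial.transform import Rotation as Q
# usage: d.py x y z yaw tilt(about tool y, deg): slide/twist from the measured pose
a=list(map(float,sys.argv[1:])); s=ctrl.get_state()
R=Q.from_euler("xyz",s["orientation"],degrees=True); T=Q.from_euler("xyz",[180,0,a[3]],degrees=True)*Q.from_euler("y",a[4],degrees=True)
print(s["time_s"],s["eef_pos"].round(4),s["orientation"].round(2),s["joint_positions"].round(0),"grip",s["gripper_width"],s["finger_force"],s["wrist_force"].round(1))
print("slide",(R.inv().apply(np.array(a[:3])-s["eef_pos"])*10).round(3),"twist",((R.inv()*T).as_rotvec(degrees=True)/45).round(3))
E
python3 d.py .521 .004 .15 98.8 0
```

```text
0.725 [ 0.3001 -0.4561  0.1944] [-1.7998e+02 -1.0000e-02  6.1000e+01] [ 60.  16. -11. 102.   3.  62.  19.] grip 0.060043536079968624 0.0 [-1.3 -0.  -0.3]
slide [ 5.096 -0.298  0.445] twist [-0.   -0.   -0.84]
```

Call:
jog_arm(steps=[{"twist": [0, 0, 0], "slide": [1, -0.06, 0], "hand": 60}, {"twist": [0, 0, 0], "slide": [1, -0.06, 0], "hand": 60}])

```text
time_s: 0.98
eef_pos: [0.3441, -0.3639, 0.1943]
orientation: [-180.0, -0.1, 60.9]
wrist_force: [-0.1, 0.2, 0.3]
gripper_width: 0.0598
finger_force: 0.0
```

Call:
jog_arm(steps=[{"twist": [0, 0, 0], "slide": [1, -0.06, 0], "hand": 60}, {"twist": [0, 0, 0], "slide": [1, -0.06, 0], "hand": 60}])

```text
time_s: 1.23
eef_pos: [0.3875, -0.273, 0.1946]
orientation: [-180.0, -0.0, 61.0]
wrist_force: [-0.0, -0.2, 0.1]
gripper_width: 0.0596
finger_force: 0.0
```

Call:
jog_arm(steps=[{"twist": [0, 0, 0], "slide": [1, -0.06, 0], "hand": 60}, {"twist": [0, 0, 0], "slide": [1, -0.06, 0], "hand": 60}])

```text
time_s: 1.48
eef_pos: [0.4306, -0.1826, 0.1946]
orientation: [180.0, -0.0, 61.0]
wrist_force: [1.0, -0.1, -0.4]
gripper_width: 0.0599
finger_force: 0.0
```

Call:
jog_arm(steps=[{"twist": [0, 0, 0], "slide": [1, -0.06, 0], "hand": 60}, {"twist": [0, 0, 0], "slide": [1, -0.06, 0], "hand": 60}])

```text
time_s: 1.72
eef_pos: [0.4738, -0.0921, 0.1946]
orientation: [180.0, -0.0, 61.0]
wrist_force: [1.0, -0.2, -0.0]
gripper_width: 0.0599
finger_force: 0.0
```

Call:
jog_arm(steps=[{"twist": [0, 0, -0.84], "slide": [1, -0.06, 0.3], "hand": 60}, {"twist": [0, 0, -0.84], "slide": [1, -0.06, 0.3], "hand": 60}, {"twist": [0, 0, -0.84], "slide": [1, -0.06, 0.3], "hand": 60}, {"twist": [0, 0, -0.84], "slide": [1, -0.06, 0.3], "hand": 60}, {"twist": [0, 0, -0.84], "slide": [1, -0.06, 0.3], "hand": 60}])

```text
time_s: 2.35
eef_pos: [0.5159, -0.0046, 0.1642]
orientation: [-180.0, -0.0, 98.6]
wrist_force: [-0.8, 0.4, 0.2]
gripper_width: 0.0596
finger_force: 0.0
```

```bash
python3 d.py .521 .004 .08 98.8 0
python3 - <<'E'
from h import *
im,d,W,K,R,t=cloud("wrist"); cv2.imwrite("pics/w.png",im)
# dark spatula handle in world, z<0.04
hsv=cv2.cvtColor(im,cv2.COLOR_BGR2HSV)
C=np.array([.5202,.0901]);a=np.array([-.1527,.9883]);x=np.array([.9883,.1527])
L=np.stack([(W[...,:2]-C)@x,(W[...,:2]-C)@a,W[...,2]],-1)
m=(hsv[...,2]<60)&(abs(L[...,0])<.07)&(L[...,1]>-.125)&(L[...,1]<.1)&(L[...,2]<.04)&(L[...,2]>.005)
for y in np.arange(-.12,.1,.02):
    q=L[m&(abs(L[...,1]-y)<.01)]
    if len(q)>5: print(round(y,3),len(q),np.percentile(q[:,0],[3,97]).round(4),np.percentile(q[:,2],[50,95]).round(4))
E
```

```text
2.35 [ 0.5159 -0.0046  0.1642] [-1.7996e+02 -2.0000e-02  9.8650e+01] [ 24.  18. -35. 107.  12.  59.  -8.] grip 0.059621008845869565 0.0 [-0.8  0.4  0.2]
slide [0.077 0.064 0.842] twist [-0.001 -0.    -0.003]
-0.12 325 [-0.0238 -0.0015] [0.0241 0.0258]
-0.1 431 [-0.0227 -0.0017] [0.024  0.0256]
-0.08 383 [-0.0206 -0.0029] [0.023  0.0249]
-0.06 284 [-0.0186 -0.0049] [0.0209 0.023 ]
-0.04 209 [-0.0156 -0.007 ] [0.0187 0.0202]
-0.02 229 [-0.0156 -0.0071] [0.0183 0.0199]
0.0 243 [-0.0155 -0.0063] [0.0179 0.0192]
0.02 264 [-0.0155 -0.0064] [0.0174 0.0188]
0.04 192 [-0.0146 -0.0065] [0.0172 0.0184]
```

View pics/w.png

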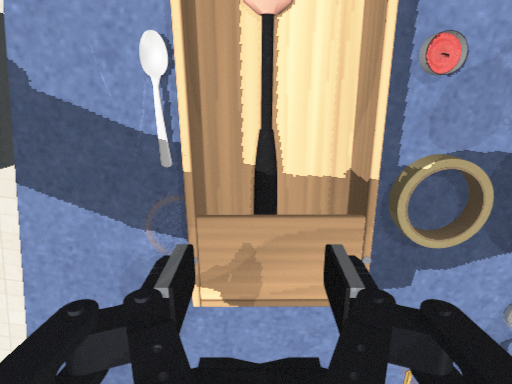

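The wrist view shows the handle along column 266, with the roof edge at row 213. The fingers are lined up. Both cameras agree on x = −12 mm in the box frame.

Call:
jog_arm(steps=[{"twist": [0, 0, 0], "slide": [0.03, 0.066, 0.75], "hand": 60}, {"twist": [0, 0, 0], "slide": [0.03, 0.066, 0.75], "hand": 60}, {"twist": [0, 0, 0], "slide": [0.03, 0.066, 0.75], "hand": 60}])

```text
time_s: 2.78
eef_pos: [0.5217, -0.0002, 0.0895]
orientation: [-179.9, -0.0, 98.8]
wrist_force: [0.5, 1.0, 0.9]
gripper_width: 0.0596
finger_force: 0.0
```

Call:
jog_arm(steps=[{"twist": [0, 0, 0], "slide": [0, 0, 0.4], "hand": 60}, {"twist": [0, 0, 0], "slide": [0, 0, 0.6], "hand": 60}, {"twist": [0, 0, 0], "slide": [0, 0, 0.7], "hand": 60}, {"twist": [0, 0, 0], "slide": [0, 0, 0.77], "hand": 60}, {"twist": [0, 0, 0], "slide": [0, 0, 0.77], "hand": 60}])

```text
time_s: 3.4
eef_pos: [0.5226, -0.0004, 0.0132]
orientation: [180.0, 0.0, 98.8]
wrist_force: [-0.6, -0.3, 0.7]
gripper_width: 0.0597
finger_force: 0.0
```

```bash
python3 d.py .522 -.0006 .012 98.8 0
```

```text
3.4 [ 5.226e-01 -4.000e-04  1.320e-02] [1.7995e+02 2.0000e-02 9.8830e+01] [ 18.  30. -30. 114.  22.  42. -17.] grip 0.05974139086733042 0.0 [-0.6 -0.3  0.7]
slide [-0.001 -0.006  0.012] twist [0.001 0.    0.001]
```

Now I'll grip.

Call:
jog_arm(steps=[{"twist": [0, 0, 0], "slide": [0, 0, 0], "hand": 5}, {"twist": [0, 0, 0], "slide": [0, 0, 0], "hand": 5}, {"twist": [0, 0, 0], "slide": [0, 0, 0], "hand": 5}, {"twist": [0, 0, 0], "slide": [0, 0, 0], "hand": 5}, {"twist": [0, 0, 0], "slide": [0, 0, 0], "hand": 5}, {"twist": [0, 0, 0], "slide": [0, 0, 0], "hand": 5}], newtons=70)

```text
time_s: 4.15
eef_pos: [0.5221, -0.0004, 0.0126]
orientation: [-180.0, 0.0, 98.8]
wrist_force: [0.4, -0.3, 0.3]
gripper_width: 0.0052
finger_force: 0.0
```

```bash
python3 - <<'E'
from h import *
im=ctrl.read_camera("wrist")[0]; im2=ctrl.read_camera("scene")[0]
cv2.imwrite("pics/w2.png",np.hstack([im[:,100:420],cv2.resize(im2[130:340,150:350],(366,384))]))
E
```

```text
(no output)
```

View pics/w2.png

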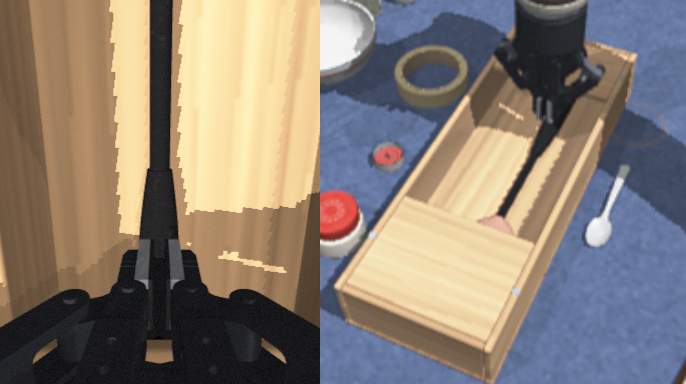

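The wrist view shows the handle running straight up to the closed pads at (160,245), and the pads have closed to 5 mm. I'll measure where the spatula and the pads really are.

```bash
python3 - <<'E'
from h import *
C=np.array([.5202,.0901]);a=np.array([-.1527,.9883]);x=np.array([.9883,.1527])
im,d,W,K,R,t=cloud("wrist")
L=np.stack([(W[...,:2]-C)@x,(W[...,:2]-C)@a,W[...,2]],-1)
for v in range(10,380,20): print(v,*[L[v,u].round(3).tolist() for u in (236,250,260,270,284)])
print(ctrl.get_state()["gripper_width"],ctrl.get_state()["finger_force"])
E
```

```text
10 [-0.023, 0.023, 0.009] [-0.016, 0.021, 0.018] [-0.012, 0.022, 0.016] [-0.007, 0.022, 0.017] [0.0, 0.023, 0.009]
30 [-0.024, 0.015, 0.008] [-0.016, 0.013, 0.017] [-0.012, 0.013, 0.018] [-0.007, 0.013, 0.016] [0.001, 0.015, 0.007]
50 [-0.024, 0.005, 0.009] [-0.016, 0.004, 0.016] [-0.012, 0.004, 0.017] [-0.007, 0.004, 0.017] [0.001, 0.005, 0.008]
70 [-0.024, -0.004, 0.008] [-0.016, -0.005, 0.016] [-0.012, -0.005, 0.018] [-0.007, -0.005, 0.018] [0.001, -0.004, 0.007]
90 [-0.024, -0.014, 0.009] [-0.017, -0.014, 0.018] [-0.012, -0.014, 0.019] [-0.006, -0.014, 0.016] [0.001, -0.014, 0.009]
110 [-0.024, -0.025, 0.008] [-0.017, -0.024, 0.017] [-0.011, -0.024, 0.018] [-0.006, -0.025, 0.008] [0.001, -0.025, 0.009]
130 [-0.024, -0.035, 0.01] [-0.017, -0.034, 0.018] [-0.011, -0.034, 0.019] [-0.006, -0.035, 0.009] [0.002, -0.035, 0.01]
150 [-0.025, -0.046, 0.009] [-0.017, -0.045, 0.017] [-0.011, -0.045, 0.018] [-0.006, -0.046, 0.008] [0.002, -0.046, 0.009]
170 [-0.025, -0.058, 0.009] [-0.017, -0.055, 0.018] [-0.011, -0.055, 0.02] [-0.006, -0.055, 0.018] [0.002, -0.058, 0.009]
190 [-0.025, -0.07
[... 526 characters left out ...]
11, -0.112, 0.024] [-0.008, -0.079, 0.081] [-0.002, -0.083, 0.075]
290 [-0.02, -0.078, 0.096] [-0.015, -0.084, 0.086] [-0.011, -0.126, 0.024] [-0.008, -0.083, 0.088] [-0.004, -0.077, 0.097]
310 [-0.019, -0.078, 0.106] [-0.015, -0.092, 0.088] [-0.011, -0.14, 0.024] [-0.008, -0.088, 0.092] [-0.004, -0.078, 0.106]
330 [-0.018, -0.073, 0.121] [-0.017, -0.154, 0.024] [nan, nan, nan] [-0.008, -0.095, 0.094] [-0.006, -0.073, 0.121]
350 [-0.018, -0.077, 0.123] [-0.016, -0.125, 0.072] [-0.012, -0.126, 0.071] [-0.007, -0.125, 0.071] [-0.006, -0.073, 0.128]
370 [-0.018, -0.08, 0.127] [-0.014, -0.079, 0.127] [-0.012, -0.079, 0.128] [-0.009, -0.079, 0.127] [-0.006, -0.077, 0.129]
0.005079393609721301 0.0
```

```bash
python3 - <<'E'
from h import *
C=np.array([.5202,.0901]);a=np.array([-.1527,.9883]);x=np.array([.9883,.1527])
im,d,W,K,R,t=cloud("wrist"); c=-R.T@t; print("cam",((c[:2]-C)@x).round(3),((c[:2]-C)@a).round(3),c[2].round(3))
L=np.stack([(W[...,:2]-C)@x,(W[...,:2]-C)@a,W[...,2]],-1)
for v in range(234,262,2): print(v,*[L[v,u].round(3).tolist() for u in (240,246,252,260,274,280)])
im,d,W,K,R,t=cloud("scene")
L=np.stack([(W[...,:2]-C)@x,(W[...,:2]-C)@a,W[...,2]],-1)
m=(abs(L[...,0]+.012)<.04)&(abs(L[...,1]+.09)<.03)&(L[...,2]>.027)&(L[...,2]<.068)
print("scene finger z",np.percentile(L[m],[0,1,5,50],axis=0).round(3),m.sum())
s=ctrl.get_state(); print(s["eef_pos"],s["gripper_width"],s["moment"])
E
```

```text
cam -0.012 -0.013 0.192
234 [-0.023, -0.091, 0.022] [-0.019, -0.091, 0.023] [-0.016, -0.09, 0.024] [-0.011, -0.09, 0.024] [-0.004, -0.092, 0.021] [0.001, -0.098, 0.008]
236 [-0.023, -0.092, 0.022] [-0.019, -0.091, 0.024] [-0.016, -0.091, 0.026] [-0.011, -0.091, 0.025] [-0.004, -0.092, 0.022] [0.001, -0.099, 0.008]
238 [-0.023, -0.094, 0.021] [-0.019, -0.093, 0.024] [-0.016, -0.092, 0.025] [-0.011, -0.092, 0.024] [-0.004, -0.094, 0.022] [0.001, -0.1, 0.009]
240 [-0.021, -0.079, 0.056] [-0.018, -0.079, 0.054] [-0.015, -0.079, 0.055] [-0.011, -0.094, 0.024] [-0.005, -0.079, 0.055] [0.001, -0.101, 0.009]
242 [-0.021, -0.08, 0.056] [-0.018, -0.079, 0.057] [-0.015, -0.079, 0.057] [-0.011, -0.095, 0.025] [-0.005, -0.079, 0.056] [0.001, -0.103, 0.009]
244 [-0.02, -0.079, 0.059] [-0.018, -0.079, 0.059] [-0.015, -0.078, 0.06] [-0.011, -0.096, 0.026] [-0.005, -0.079, 0.06] [0.001, -0.104, 0.008]
246 [-0.02, -0.079, 0.061] [-0.018, -0.079, 0.061] [-0.015, -0.079, 0.061] [-0.011, -0.097, 0.025] [-0.006, -0.079, 0.062] [0.001, -0.106, 0.008]
248 [-0.02, -0.079, 0.062] [-0.018, -0.079, 0.062] [-0.0
[... 491 characters left out ...]
0.079, 0.069] [-0.003, -0.079, 0.067]
256 [-0.02, -0.079, 0.069] [-0.017, -0.079, 0.07] [-0.015, -0.079, 0.07] [-0.011, -0.104, 0.024] [-0.006, -0.079, 0.071] [-0.003, -0.079, 0.069]
258 [-0.02, -0.078, 0.072] [-0.017, -0.079, 0.072] [-0.015, -0.079, 0.071] [-0.011, -0.104, 0.025] [-0.006, -0.079, 0.071] [-0.004, -0.079, 0.072]
260 [-0.02, -0.079, 0.074] [-0.017, -0.079, 0.073] [-0.015, -0.079, 0.073] [-0.011, -0.106, 0.025] [-0.006, -0.079, 0.073] [-0.004, -0.079, 0.073]
scene finger z [[-0.031 -0.095  0.049]
 [-0.031 -0.094  0.049]
 [-0.03  -0.09   0.051]
 [-0.018 -0.082  0.06 ]] 75
[ 5.22091453e-01 -3.17998282e-04  1.25832551e-02] 0.004889314379382625 [ 0.02267779  0.03390316 -0.02316845]
```

Both cameras put the real fingertips at z ≈ 50 mm, but the TCP reading is 13 mm, so the reading is about 37 mm too low along the tool. The pads closed above the handle and nothing moved. I'll open, go down the missing distance, and check the tips with the camera.

Call:
jog_arm(steps=[{"twist": [0, 0, 0], "slide": [0, 0, 0], "hand": 50}, {"twist": [0, 0, 0], "slide": [0, 0, 0], "hand": 50}, {"twist": [0, 0, 0], "slide": [0, 0, 0], "hand": 50}, {"twist": [0, 0, 0], "slide": [0, 0, 0], "hand": 50}, {"twist": [0, 0, 0], "slide": [0, 0, 0.15], "hand": 50}, {"twist": [0, 0, 0], "slide": [0, 0, 0.25], "hand": 50}, {"twist": [0, 0, 0], "slide": [0, 0, 0.3], "hand": 50}, {"twist": [0, 0, 0], "slide": [0, 0, 0.3], "hand": 50}])

```text
time_s: 5.4
eef_pos: [0.5217, -0.0002, -0.0181]
orientation: [-179.9, -0.0, 98.9]
wrist_force: [0.3, -0.1, 0.4]
gripper_width: 0.05
finger_force: 0.0
```

```bash
cat > tip.py <<'E'
from h import *
C=np.array([.5202,.0901]);a=np.array([-.1527,.9883]);x=np.array([.9883,.1527])
im,d,W,K,R,t=cloud("wrist")
L=np.stack([(W[...,:2]-C)@x,(W[...,:2]-C)@a,W[...,2]],-1)
f=(abs(L[...,1]+.079)<.006)&(abs(L[...,0]+.012)<.06)&(L[...,2]>.008)&(im.max(2)<130)
for lo,hi in ((-.06,-.026),(-.026,0.002),(.002,.04)):
    q=L[f&(L[...,0]>lo)&(L[...,0]<hi)]; print(lo,len(q),np.percentile(q[:,2],[0,2,10]).round(4),q[:,0].min().round(3),q[:,0].max().round(3))
s=ctrl.get_state(); print(s["eef_pos"],s["wrist_force"],s["gripper_width"])
cv2.imwrite("pics/w3.png",im)
E
python3 tip.py
```

```text
-0.06 5669 [0.0235 0.0305 0.0427] -0.06 -0.026
-0.026 3923 [0.0082 0.0203 0.0228] -0.026 0.002
0.002 7568 [0.0231 0.032  0.047 ] 0.002 0.04
[ 5.21968677e-01 -1.93339098e-04 -1.76691968e-02] [-0.47717293 -0.29792517  0.13275819] 0.05026161034931568
```

View pics/w3.png

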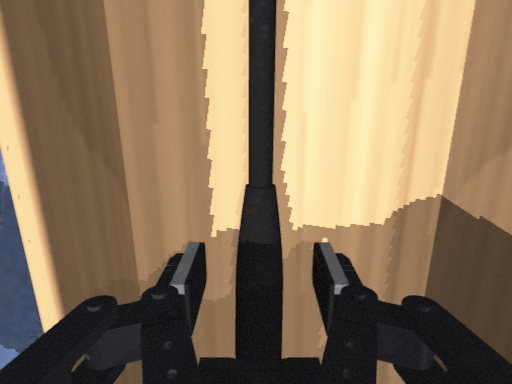

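The handle is centred between the open pads (235–282 against 205–313). The tips are still at about 25 mm, so I'll go 10 mm lower and grip.

Call:
jog_arm(steps=[{"twist": [0, 0, 0], "slide": [0, 0, 0.1], "hand": 50}, {"twist": [0, 0, 0], "slide": [0, 0, 0.1], "hand": 5}, {"twist": [0, 0, 0], "slide": [0, 0, 0.1], "hand": 5}, {"twist": [0, 0, 0], "slide": [0, 0, 0.1], "hand": 5}, {"twist": [0, 0, 0], "slide": [0, 0, 0.1], "hand": 5}, {"twist": [0, 0, 0], "slide": [0, 0, 0.1], "hand": 5}], newtons=70)

```text
time_s: 6.2
eef_pos: [0.5222, -0.0003, -0.0273]
orientation: [180.0, 0.0, 98.8]
wrist_force: [-0.0, 0.8, 0.8]
gripper_width: 0.0191
finger_force: 68.5
```

Gripped at 19 mm and 68 N. I'll lift it slightly and slide it toward the +y wall.

Call:
jog_arm(steps=[{"twist": [0, 0, 0], "slide": [0, 0, -0.03], "hand": 5}, {"twist": [0, 0, 0], "slide": [0.2, 0, -0.03], "hand": 5}, {"twist": [0, 0, 0], "slide": [0.4, 0, -0.03], "hand": 5}, {"twist": [0, 0, 0], "slide": [0.6, 0, -0.03], "hand": 5}, {"twist": [0, 0, 0], "slide": [0.7, 0, -0.03], "hand": 5}, {"twist": [0, 0, 0], "slide": [0.7, 0, -0.03], "hand": 5}])

```text
time_s: 6.95
eef_pos: [0.5114, 0.0693, -0.0243]
orientation: [180.0, 0.0, 98.9]
wrist_force: [0.4, -1.0, -1.3]
gripper_width: 0.019
finger_force: 68.4
```

```bash
python3 - <<'E'
from h import *
C=np.array([.5202,.0901]);a=np.array([-.1527,.9883]);x=np.array([.9883,.1527])
im,d,W,K,R,t=cloud("top")
L=np.stack([(W[...,:2]-C)@x,(W[...,:2]-C)@a,W[...,2]],-1)
hsv=cv2.cvtColor(im,cv2.COLOR_BGR2HSV)
m=(hsv[...,2]<60)&(abs(L[...,0]+.012)<.04)&(L[...,2]<.05)&(L[...,1]>-.125)&(L[...,1]<.1)
q=L[m]; print(m.sum(),np.percentile(q,[0,5,50,95,100],axis=0).round(3))
for y in np.arange(-.12,.1,.02):
    p=q[abs(q[:,1]-y)<.01]
    if len(p):print(round(y,2),len(p),p[:,0].min().round(3),p[:,0].max().round(3),np.median(p[:,2]).round(3))
s=ctrl.get_state();print(s["wrist_force"],s["moment"],s["gripper_width"],s["finger_force"],s["eef_pos"])
cv2.imwrite("pics/t2.png",cv2.resize(im[130:270,110:350],None,fx=3,fy=3))
E
```

```text
30 [[-0.017 -0.11   0.018]
 [-0.016 -0.109  0.018]
 [-0.011 -0.007  0.022]
 [-0.005  0.097  0.027]
 [-0.004  0.098  0.029]]
-0.1 15 -0.017 -0.004 0.025
0.08 4 -0.015 -0.01 0.019
[-0.19204173 -1.35087298 -0.24419819] [-0.05867296 -0.01230349  0.01265554] 0.018769967109490443 68.4241409227252 [ 0.51138555  0.06838853 -0.02441763]
```

View pics/t2.png

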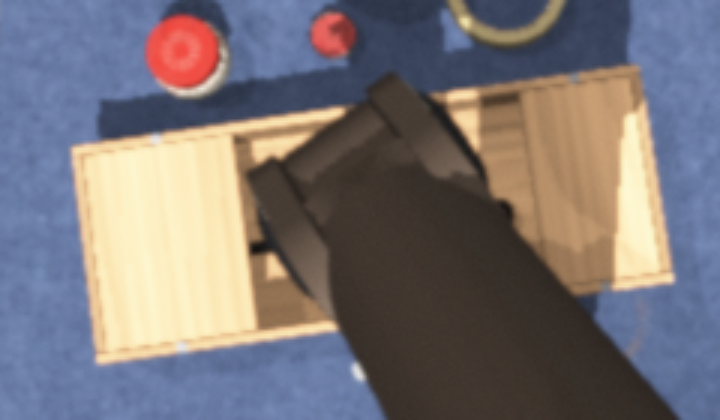

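The black handle end shows at (508,210), left of the −y roof edge at x ≈ 525, so it is about 13 mm clear. Next I'll tilt 15° about the blade end.

Call:
jog_arm(steps=[{"twist": [0, -0.055, 0], "slide": [-0.02, 0, -0.12], "hand": 5}, {"twist": [0, -0.111, 0], "slide": [-0.03, 0, -0.215], "hand": 5}, {"twist": [0, -0.167, 0], "slide": [-0.04, 0, -0.315], "hand": 5}, {"twist": [0, -0.222, 0], "slide": [-0.045, 0, -0.415], "hand": 5}, {"twist": [0, -0.278, 0], "slide": [-0.04, 0, -0.515], "hand": 5}, {"twist": [0, -0.333, 0], "slide": [-0.035, 0, -0.615], "hand": 5}, {"twist": [0, -0.333, 0], "slide": [-0.035, 0, -0.615], "hand": 5}])

```text
time_s: 7.88
eef_pos: [0.5124, 0.0657, 0.0375]
orientation: [179.9, 15.0, 98.9]
wrist_force: [-0.1, -0.1, -1.1]
gripper_width: 0.0191
finger_force: 68.5
```

```bash
cat > look.py <<'E'
import sys
from h import *
C=np.array([.5202,.0901]);a=np.array([-.1527,.9883]);x=np.array([.9883,.1527])
o=[]
for n in ("scene","top"):
    im,d,W,K,R,t=cloud(n); o.append(im)
    L=np.stack([(W[...,:2]-C)@x,(W[...,:2]-C)@a,W[...,2]],-1)
    hsv=cv2.cvtColor(im,cv2.COLOR_BGR2HSV)
    m=(hsv[...,2]<60)&(abs(L[...,0]+.012)<.014)&(L[...,2]<.16)&(L[...,2]>.015)&(abs(L[...,1])<.28)
    q=L[m]
    for y in np.arange(-.24,.14,.02):
        p=q[abs(q[:,1]-y)<.01]
        if len(p)>1:print(n,round(y,2),len(p),p[:,1].min().round(3),p[:,2].min().round(3),p[:,2].max().round(3))
s=ctrl.get_state();print(s["time_s"],s["eef_pos"].round(4),s["orientation"].round(1),s["joint_positions"].round(0),s["wrist_force"].round(1),s["moment"].round(2),s["gripper_width"],s["finger_force"])
cv2.imwrite(sys.argv[1],o[0][60:340,100:400])
E
python3 look.py pics/s3.png
```

```text
scene -0.1 14 -0.096 0.104 0.107
scene -0.08 37 -0.09 0.1 0.109
scene -0.02 26 -0.02 0.082 0.104
scene -0.0 142 -0.01 0.074 0.119
scene 0.02 109 0.01 0.068 0.158
scene 0.04 36 0.03 0.062 0.16
scene 0.06 35 0.05 0.055 0.065
scene 0.08 25 0.07 0.051 0.058
top -0.1 32 -0.098 0.103 0.111
top -0.08 86 -0.09 0.1 0.109
top -0.06 88 -0.07 0.094 0.104
top -0.04 80 -0.05 0.088 0.1
top -0.02 80 -0.03 0.085 0.151
7.975 [0.5119 0.0645 0.0368] [-180.    15.    98.8] [ -6.  28. -22. 114.  33.  50. -41.] [ 0.1  0.1 -0.4] [ 0.28  0.03 -0.01] 0.019362448165557534 68.50184207316488
```

View pics/s3.png

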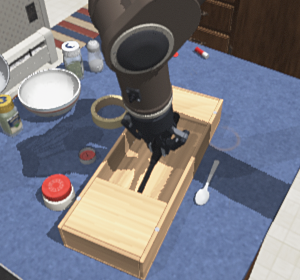

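The spatula is now slanted. The black neck goes down from the gripper at about (160,150) to the +y roof at (138,190), with the handle end at z ≈ 0.10 m and the blade still low. I'll draw it out along its length.

Call:
jog_arm(steps=[{"twist": [0, 0, 0], "slide": [-0.2, 0, 0], "hand": 5}, {"twist": [0, 0, 0], "slide": [-0.4, 0, 0], "hand": 5}, {"twist": [0, 0, 0], "slide": [-0.6, 0, 0], "hand": 5}, {"twist": [0, 0, 0], "slide": [-0.75, 0, 0], "hand": 5}, {"twist": [0, 0, 0], "slide": [-0.75, 0, 0], "hand": 5}])

```text
time_s: 8.6
eef_pos: [0.523, -0.008, 0.0565]
orientation: [180.0, 15.0, 98.7]
wrist_force: [-1.6, 0.8, -0.9]
gripper_width: 0.0188
finger_force: 68.5
```

Call:
jog_arm(steps=[{"twist": [0, 0, 0], "slide": [-0.2, 0, 0], "hand": 5}, {"twist": [0, 0, 0], "slide": [-0.4, 0, 0], "hand": 5}, {"twist": [0, 0, 0], "slide": [-0.6, 0, 0], "hand": 5}, {"twist": [0, 0, 0], "slide": [-0.65, 0, 0], "hand": 5}, {"twist": [0, 0, 0], "slide": [-0.65, 0, 0], "hand": 5}])

```text
time_s: 9.22
eef_pos: [0.5326, -0.0676, 0.073]
orientation: [-180.0, 14.9, 98.9]
wrist_force: [1.0, -0.5, -0.5]
gripper_width: 0.0188
finger_force: 68.5
```

```bash
python3 look.py pics/s4.png
```

```text
scene -0.18 3 -0.189 0.126 0.132
scene -0.16 27 -0.164 0.121 0.133
scene -0.14 114 -0.149 0.111 0.156
scene -0.12 86 -0.13 0.104 0.16
scene -0.1 37 -0.109 0.098 0.108
scene -0.08 41 -0.09 0.092 0.1
scene -0.06 33 -0.069 0.086 0.095
scene -0.04 36 -0.05 0.081 0.089
scene -0.02 19 -0.03 0.078 0.084
top -0.24 5 -0.232 0.143 0.146
top -0.22 101 -0.23 0.136 0.148
top -0.2 95 -0.21 0.132 0.142
top -0.18 88 -0.189 0.126 0.136
top -0.16 18 -0.17 0.126 0.132
9.325 [ 0.5325 -0.067   0.073 ] [-180.    14.9   98.9] [  7.  24. -20. 113.  31.  49. -24.] [ 0.3  0.  -0.6] [0.29 0.04 0.05] 0.0188045809890908 68.48677231930196
```

View pics/s4.png

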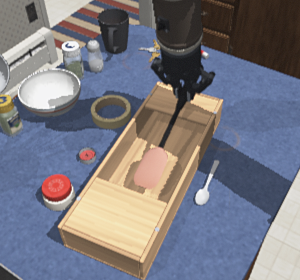

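The full blade is visible at (153,168), clear of the +y roof edge. I'll lift it straight up, then level it.

Call:
jog_arm(steps=[{"twist": [0, 0, 0], "slide": [-0.06, 0, -0.22], "hand": 5}, {"twist": [0, 0, 0], "slide": [-0.12, 0, -0.45], "hand": 5}, {"twist": [0, 0, 0], "slide": [-0.18, 0, -0.67], "hand": 5}, {"twist": [0, 0, 0], "slide": [-0.24, 0, -0.9], "hand": 5}, {"twist": [0, 0, 0], "slide": [-0.24, 0, -0.9], "hand": 5}])

```text
time_s: 9.95
eef_pos: [0.5338, -0.067, 0.1678]
orientation: [179.8, 15.0, 98.9]
wrist_force: [-0.4, -0.2, -1.3]
gripper_width: 0.0189
finger_force: 68.5
```

Call:
jog_arm(steps=[{"twist": [0, 0.08, 0], "slide": [0, 0, 0], "hand": 5}, {"twist": [0, 0.17, 0], "slide": [0, 0, 0], "hand": 5}, {"twist": [0, 0.25, 0], "slide": [0, 0, 0], "hand": 5}, {"twist": [0, 0.333, 0], "slide": [0, 0, 0], "hand": 5}, {"twist": [0, 0.333, 0], "slide": [0, 0, 0], "hand": 5}, {"twist": [0, 0.333, 0], "slide": [0, 0, 0], "hand": 5}, {"twist": [0, 0.333, 0], "slide": [0, 0, 0], "hand": 5}])

```text
time_s: 10.82
eef_pos: [0.5325, -0.0671, 0.1662]
orientation: [-180.0, 0.0, 98.9]
wrist_force: [0.5, 0.4, -0.1]
gripper_width: 0.0191
finger_force: 68.5
```

```bash
sed -i 's/<.16)/<.26)/' look.py; python3 look.py pics/s5.png; python3 - <<'E'
from h import *
C=np.array([.5202,.0901]);a=np.array([-.1527,.9883]);x=np.array([.9883,.1527])
im,d,W,K,R,t=cloud("top")
L=np.stack([(W[...,:2]-C)@x,(W[...,:2]-C)@a,W[...,2]],-1)
m=(abs(L[...,0]+.012)<.03)&(L[...,2]>.13)&(L[...,2]<.26)&(im[...,2].astype(int)-im[...,1]>30)
q=L[m]; print("blade",m.sum(),np.percentile(q,[2,50,98],axis=0).round(3) if m.sum() else "")
E
```

```text
scene -0.24 18 -0.244 0.213 0.217
scene -0.22 6 -0.23 0.215 0.218
scene -0.2 8 -0.208 0.213 0.216
scene -0.18 21 -0.188 0.214 0.247
scene -0.16 110 -0.169 0.212 0.259
scene -0.14 111 -0.15 0.207 0.26
scene -0.12 39 -0.13 0.208 0.214
scene -0.1 35 -0.11 0.207 0.211
scene -0.08 34 -0.089 0.207 0.211
scene -0.06 35 -0.07 0.206 0.21
scene -0.04 38 -0.05 0.205 0.21
scene -0.02 6 -0.029 0.205 0.209
top -0.14 22 -0.137 0.211 0.216
top -0.12 52 -0.13 0.209 0.215
top -0.1 43 -0.109 0.208 0.216
top -0.08 33 -0.09 0.208 0.213
top -0.06 30 -0.069 0.207 0.213
top -0.04 31 -0.05 0.207 0.213
top -0.02 6 -0.03 0.207 0.21
10.925 [ 0.5326 -0.0673  0.1664] [-180.     0.    98.9] [ 22.  19. -25. 104.   9.  59.   3.] [-0.5 -1.7 -0.7] [ 0.01  0.02 -0.01] 0.018985357191688815 68.5040147532709
blade 1159 [[-0.035 -0.054  0.202]
 [-0.011  0.021  0.207]
 [ 0.012  0.064  0.211]]
```

View pics/s5.png

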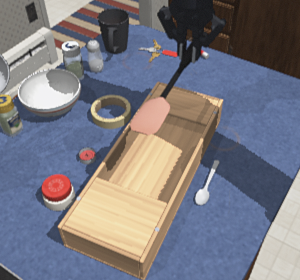

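The spatula is level, with its top at about 0.21 m along the whole length and the blade at (150,115), clear of the box. The bystanders have not moved.

```bash
python3 -c "
from rig import ctrl
print(ctrl.sign_off())"
```

```text
the job is handed in; nothing more can be done
None
```

The spatula is out of the box and held still and level in the gripper at about 0.2 m, clear of everything, with the small things where they were; I've handed the job in, but no verdict came back.

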